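# Lay out a gearbox kit on its shadow pads

## Robot

A 6-joint arm with a two-finger parallel gripper is mounted at the origin on a cart in front of the work surface, level with it; the furniture and walls round the work are solid. World frame = base frame: x ahead of the robot, y to its left, z up, the work surface at z = 0. Lengths are in mm, angles in degrees, forces in N, time in s.
With the tool pointing down it reaches from about 350 to 850 mm from the base axis. Payload 8.1 kg.
Tool frame: the origin (TCP) lies at the very end of the fingers, on their centre line; the grasp point (between the pads) lies 19 mm behind it (r.grip_point_offset is the distance from the TCP to the grasp point, in mm); z points along the fingers, y is the line along which they close (so a half turn about z gives the same grasp; the last joint's range is limited). The gripper opens to 85 mm and grips with 20 to 120 N. Pads are 22 mm wide; open, the fingers measure 114 mm over their backs; the gripper's body (76 mm by 85 mm) begins 54 mm behind the grasp point. The pads swing forward as they close: fully open they stand 13 mm farther back than shut.
Start: joints at [62.429, 7.471, 85.268, -0, 87.261, -4.893], TCP at [231.307, 553.626, 231.292] pointing down, gripper open.
Joint ranges: [-169.43, 169.43], [-51.17, 129.36], [1.28, 143.12], [-76.62, 256.62], [0, 156.53], [-152.29, 152.29]. Speed limits (degrees/s): [136.94, 136.94, 159.86, 180, 180, 180].

## Interface

Orientations are given as [roll, pitch, yaw] about the fixed x, y, z axes, in that order (R = Rz(yaw) Ry(pitch) Rx(roll)).
In Python, from bench import status, eyes, r gives the robot as it stands.
- The arm moves only by the shell command python3 -m handwheel 'ROWS' [FORCE]. ROWS is a JSON object whose one key "series" holds a list that holds one entry, the list of rows, each a list of 7 numbers: the shift along the tool's x, y, z in cm, then the turn, a rotation vector about the tool's x, y, z in rad, then the opening, from 0 (shut) to 1 (fully open). In form: {"series": [[[tx, ty, tz, rx, ry, rz, claw], ...]]}. A call has 1 to 12 rows; each row is the pose to reach, as a shift and turn from the pose commanded when the call began, along the tool's axes at that moment; what a row does not reach only later rows make up. A row lasts 1/8 s, in which the tool goes at most 62.5 mm and 10.7 degrees, less where a joint would pass 70% of its speed; a pose out of reach is approached as far as the arm can. A call with a gripper value outside its range is refused whole. The fingers move at their own pace and stop on an object; FORCE is the grip in N (left out, the last holds). Time passes only in rows, so rows that repeat a pose let the fingers close. It gives the time, the measured TCP pose, the force, the opening and the grip force at its end, in the units of the state.
- status.sense(): the state, without advancing time (a new reading comes with each control period).
- eyes.snapshot(name): name is "side" or "top"; returns a dict with "img" (400x640x3 uint8, red, green, blue), "mtx" (3x3 intrinsics, pixels), "R" (3x3) and "t" (3): a world point X has camera coordinates R X + t. Camera axes: x right, y down, z forward; pixel columns grow to the right and rows downward; lengths in mm; the calibration is good to about 2 mm. A picture is of the moment at which its call begins. There is no depth.
- r.hand_in(): hands the job in; it is judged then, once.
The state is a dict: "time": time; "joint_pos": joint angles; "qd": joint speeds; "joint_efforts": joint torques, N m; "tool_pos": TCP position; "tcp_rot": TCP orientation; "ft_force": force on the tool from outside, world axes, zero at the start; "wrist_torque": the same for the moment, N m; "finger_gap": finger opening in mm; "grip_force": force on a finger pad.
Only numpy, scipy, OpenCV 4.12 (cv2) and the standard library are available. Lean on these libraries where they do the work, as an engineer would, in place of code of your own. Each camera call takes 0.05 s, during which the arm holds its last target. There are 200 camera calls.

## Task

Lay out the parts for a gearbox on their marked pads: put the large gear, the small gear, the flange and the hexagon nut each on the round pad that shows its own dark outline, centred and lying flat; the gears and the flange stay hub up. Leave the caliper and the side cutters where they are.

Things in the scene. Friction and masses are not known exactly. Their poses are not given: they have to be found in the camera images.
- large_gear: large grey steel spur gear lying flat, hub up: toothed rim 56 mm in diameter and 14 mm high, with a hub 28 mm in diameter rising to 21 mm. 0.10 to 0.20 kg. Origin: centre of its underside, z up along its axis. Gripped across the toothed rim. Its turn about its axis does not matter. All parts and pads stand in two rows running left to right: each has most room in front and behind
- small_gear: small grey spur gear lying flat, hub up: toothed rim 44 mm in diameter and 10 mm high, with a hub 22 mm in diameter rising to 17 mm. 0.05 to 0.10 kg. Origin: centre of its underside, z up along its axis. Gripped across the toothed rim. Its turn about its axis does not matter
- flange: grey turned flange lying flat, hub up: disc 70 mm in diameter and 14 mm high with four bolt holes, and a hub 36 mm in diameter rising to 31 mm, by which to grip it. 0.15 to 0.31 kg. Origin: centre of its underside, z up along its axis. Its turn about its axis does not matter
- nut: big bright steel hexagon nut lying flat: 46 mm across flats, 53 mm across corners, 24 mm high, with a plain 26 mm hole through it. 0.14 to 0.28 kg. Origin: centre of its underside, z up along its axis, x square to one of its flats (and so every 60 degrees): grip it across two oppopoint flats. Its turn about its axis does not matter
- pad_large_gear: fixed pale aluminium round pad, 66 mm in diameter, top at 3 mm, with the dark toothed outline of the large gear (56 mm across the teeth) at its centre. Origin: pad centre, on the worktop
- pad_small_gear: fixed pale aluminium round pad, 54 mm in diameter, top at 3 mm, with the dark toothed outline of the small gear (44 mm across the teeth) at its centre. Origin: pad centre, on the worktop
- pad_flange: fixed pale aluminium round pad, 80 mm in diameter, top at 3 mm, with the dark plain round outline of the flange (70 mm) and its four bolt holes. Origin: pad centre, on the worktop
- pad_nut: fixed pale aluminium round pad, 64 mm in diameter, top at 3 mm, with the dark hexagon outline of the nut (46 mm across flats) at its centre. Origin: pad centre, on the worktop
- caliper: bystander: grey digital caliper lying on a blue mat, 230 x 69 x 11 mm. Origin: centre of its underside, x along its beam
- side_cutters: bystander: side cutters with blue handles lying on the worktop, 143 x 61 x 14 mm. Origin: centre of its underside, x lengthwise
Not all that is in view belongs to the job. Leave any red look-alike of the pad_small_gear alone.

How it is judged (in metres and radians):
At the end, for the whole second after the job is handed in: The large gear, the small gear, the flange and the nut each lie flat, gears and flange hub up, on their own pad, centred within 10 mm; all are released and at rest (horizontal distance between large_gear and pad_large_gear below 0.01 m and angle between each of large_gear, small_gear, flange, nut's own z axis and vertical below 0.1 rad and height (world z) of large_gear between 0.001 and 0.007 m and linear speed of each of large_gear, small_gear, flange, nut below 0.02 m/s and horizontal distance between small_gear and pad_small_gear below 0.01 m and height (world z) of small_gear between 0.001 and 0.007 m and horizontal distance between flange and pad_flange below 0.01 m and height (world z) of flange between 0.001 and 0.007 m and horizontal distance between nut and pad_nut below 0.01 m and height (world z) of nut between 0.001 and 0.007 m); the robot touches nothing.
It fails at once if the caliper or the side cutters are moved more than 20 mm (distance of any of caliper, side_cutters from where it was at the start of the episode above 0.02 m).
It also fails if it takes over 80 s, if anything falls off the work surface, if the arm or the gripper's body presses on something with over 40 N, if the wrist force passes 120 N, or if a joint passes its speed limit or range.

## Working session

There is one attempt and no reset: what is moved stays moved. The work goes in short steps, Python scripts to look and compute and a shell command to move; the robot and the scene stay as the last step left them, time stands still between calls to the robot, and variables do not carry over. Pictures are saved under pics/ and viewed, at most 14 in all, crops included, and the job is handed in when it is done.

```bash
mkdir -p pics; ls; python3 - <<'E'
from bench import status, eyes, r
import cv2
s=status.sense(); print({k:s[k] for k in("time","tool_pos","tcp_rot","finger_gap","ft_force")})
for n in("side","top"):
    d=eyes.snapshot(n); cv2.imwrite(f"pics/{n}0.png",cv2.cvtColor(d["img"],cv2.COLOR_RGB2BGR)); print(n,d["mtx"],d["R"],d["t"])
E
```

```text
pics
{'time': 0.0, 'tool_pos': array([231.0420186 , 553.14631147, 230.24921187]), 'tcp_rot': array([-1.79895177e+02, -8.73163876e-03,  1.57324030e+02]), 'finger_gap': 85.47294745994313, 'ft_force': array([ 0.86207167, -0.33389744, -0.60015919])}
side [[509.16525168   0.         315.85572509]
 [  0.         509.16525168 203.61574626]
 [  0.           0.           1.        ]] [[ 0.87445559 -0.48477038 -0.01803071]
 [-0.34814644 -0.60125463 -0.71922662]
 [ 0.33781871  0.63520906 -0.69454155]] [-312.48614305  387.96792932  733.65729837]
top [[469.80586858   0.         320.45982285]
 [  0.         469.80586858 193.29697504]
 [  0.           0.           1.        ]] [[-0.01164832 -0.99990035  0.00797555]
 [-0.99383216  0.01069722 -0.11037758]
 [ 0.11028126 -0.00921207 -0.99385773]] [334.01107546 550.60001941 924.95523156]
```

View pics/top0.png

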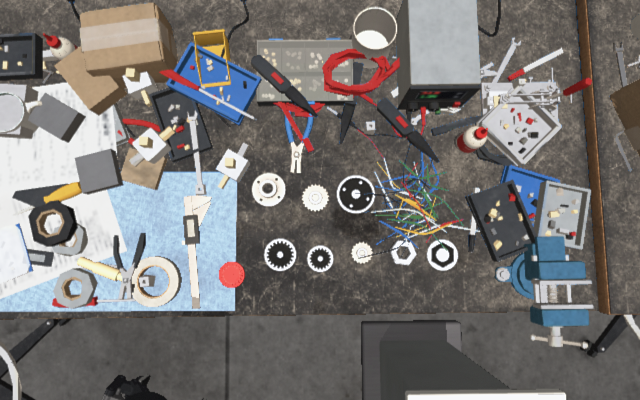

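View pics/side0.png

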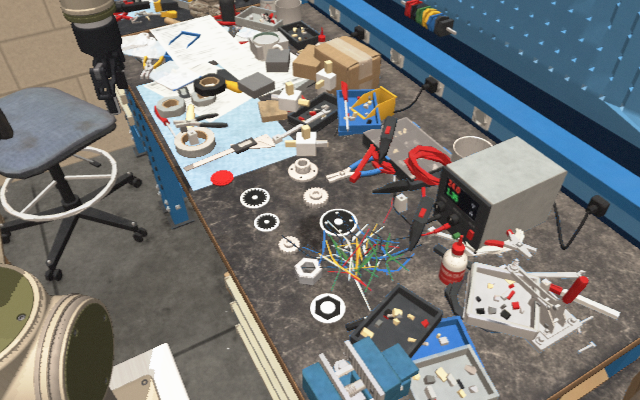

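Top view: flange at about (268,189), large gear (315,197), flange pad (356,194), large gear pad (280,254), small gear pad (320,258), small gear (361,252), nut (404,252), nut pad (442,254). The red look-alike is at (231,274). I'll enlarge a crop.

```bash
python3 - <<'E'
import cv2
i=cv2.imread("pics/top0.png")[160:290,235:475]
cv2.imwrite("pics/top0c.png",cv2.resize(i,(792,429),interpolation=cv2.INTER_CUBIC))
i=cv2.imread("pics/side0.png")[150:330,220:380]
cv2.imwrite("pics/side0c.png",cv2.resize(i,None,fx=3.3,fy=3.3,interpolation=cv2.INTER_CUBIC))
E
```

```text
(no output)
```

View pics/top0c.png

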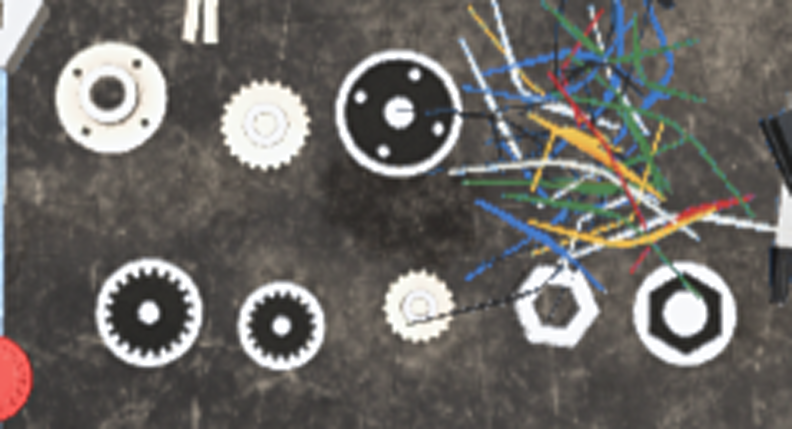

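View pics/side0c.png

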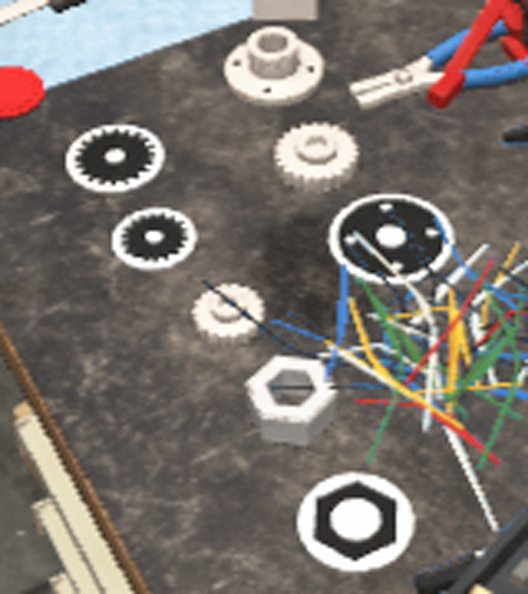

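The crops agree with each other. The nut's corners point left and right, so its flats face front and back. Next: positions from both cameras.

```bash
cat > h.py <<'E'
import numpy as np
from bench import status, eyes, r
def cams(): return {n:eyes.snapshot(n) for n in("side","top")}
def plane(d,u,v,z):
    M=np.linalg.inv(d["R"]); c=-M@d["t"]; w=M@np.linalg.inv(d["mtx"])@[u,v,1]; return (c+w*(z-c[2])/w[2])[:2]
E
python3 - <<'E'
from h import *
import cv2
C=cams()
P={"flange":(111,97,14,274,63),"hub":(108.5,94,31,273,41),"LG":(265,124,14,316,150),"SG":(419,306,10,229,308),"nut":(557,305,24,290,386),"pF":(399,114,3,391,236),"pLG":(149,312,3,115,157),"pSG":(282,325,3,154,238),"pN":(685,314,3,356,520)}
for k,(a,b,z,c,d) in P.items():
    o=.35
    t=plane(C["top"],235+a/3.3-o,160+b/3.3-o,z); s=plane(C["side"],220+c/3.3-o,150+d/3.3-o,z)
    print(k,t.round(1),s.round(1),((t+s)/2).round(1), "r",np.hypot(*t).round())
# pixel scale check & contours in top
img=C["top"]["img"]; g=cv2.cvtColor(img,cv2.COLOR_RGB2GRAY)
m=(g>175).astype(np.uint8); m[:160]=0;m[290:]=0;m[:,:240]=0;m[:,470:]=0
n,l,st,ce=cv2.connectedComponentsWithStats(m)
cs,_=cv2.findContours(m,cv2.RETR_EXTERNAL,cv2.CHAIN_APPROX_NONE)
for c in cs:
    if cv2.contourArea(c)>150: print(cv2.minEnclosingCircle(c), cv2.boundingRect(c), cv2.minAreaRect(c))
print(status.sense()["tool_pos"])
E
```

```text
flange [566.  435.2] [564.8 437.3] [565.4 436.3] r 714.0
hub [565.8 435. ] [566.5 440.8] [566.1 437.9] r 714.0
LG [548.  339.1] [546.8 343.2] [547.4 341.2] r 644.0
SG [434.  244.9] [433.7 249.5] [433.9 247.2] r 498.0
nut [433.8 161.8] [432.2 166.9] [433.  164.3] r 463.0
pF [554.5 254.3] [554.8 258.3] [554.7 256.3] r 610.0
pLG [432.2 412.6] [430.8 416.1] [431.5 414.3] r 598.0
pSG [423.1 329.9] [421.4 333.3] [422.3 331.6] r 537.0
pN [427.   78.1] [426.6  80.9] [426.8  79.5] r 434.0
((319.77777099609375, 258.2592468261719), 13.141983985900879) (307, 246, 26, 26) ((319.5, 258.5), (25.0, 25.0), 90.0)
((361.5565490722656, 252.4045867919922), 10.71417236328125) (351, 242, 22, 22) ((361.26922607421875, 252.65382385253906), (20.246559143066406, 20.246559143066406), 56.3099365234375)
((442.40411376953125, 254.33287048339844), 15.760643005371094) (427, 240, 31, 31) ((442.0, 255.0), (30.0, 30.0), 90.0)
((279.6363525390625, 254.36363220214844), 16.141265869140625) (264, 239, 32, 32) ((279.5, 254.5), (31.0, 31.0), 90.0)
((403.0161437988281, 251.30645751953125), 13.637006759643555) (391, 238, 26, 27) ((402.9310302734375, 252.32757568359375), (25.440261840820312, 23.026220321655273), 68.19859313964844)
((315.0, 197.5), 13.500100135803223) (302, 184, 27, 28) ((314.7691955566406, 197.3461456298828), (25.51620864868164, 25.238859176635742), 33.6900634765625)
((355.3636474609375, 193.81817626953125), 19.04266929626465) (337, 175, 38, 38) ((355.5, 193.5), (37.0, 37.0), 90.0)
((268.16986083984375, 189.14593505859375), 16.675796508789062) (252, 173, 33, 33) ((268.0, 189.0), (32.0, 32.0), 90.0)
[231.13429251 553.31960336 230.63412606]
```

```bash
python3 -m handwheel '{"series":[[[-20,1.2,3,0,0,0.7,0.7],[-35.3,2.1,3,0,0,1.175,0.7],[-35.3,2.1,5,0,0,1.175,0.7],[-35.3,2.1,5,0,0,1.175,0.7],[-35.3,2.1,5,0,0,1.175,0.7],[-35.3,2.1,8,0,0,1.175,0.7],[-35.3,2.1,11,0,0,1.175,0.7],[-35.3,2.1,15,0,0,1.175,0.7],[-35.3,2.1,17,0,0,1.175,0.7],[-35.3,2.1,17,0,0,1.175,0.7],[-35.3,2.1,17,0,0,1.175,0.7]]]}' 40
python3 - <<'E'
from h import *
import cv2
s=status.sense(); print({k:s[k] for k in("time","tool_pos","tcp_rot","finger_gap","ft_force")})
C=cams();d=C["side"]
p=d["mtx"]@(d["R"]@s["tool_pos"]+d["t"]);p/=p[2];print(p)
u,v=p[:2].astype(int)
i=d["img"][max(0,v-100):v+80,max(0,u-100):u+100,::-1]; print(max(0,u-100),max(0,v-100))
cv2.imwrite("pics/s1.png",cv2.resize(i,None,fx=3.3,fy=3.3,interpolation=cv2.INTER_CUBIC))
E
```

```text
time: 1.58
tool_pos: [566.0, 437.7, 63.4]
tcp_rot: [179.9, -0.1, 90.0]
ft_force: [0.6, 0.2, 0.7]
finger_gap: 59.7
grip_force: 0.0
{'time': 1.575, 'tool_pos': array([565.98748939, 437.74961987,  63.38514999]), 'tcp_rot': array([ 1.79872312e+02, -8.33428742e-02,  9.00228032e+01]), 'finger_gap': 59.740068038317766, 'ft_force': array([0.56388334, 0.19084111, 0.71900915])}
[302.27700915 151.83099872   1.        ]
202 51
```

View pics/s1.png

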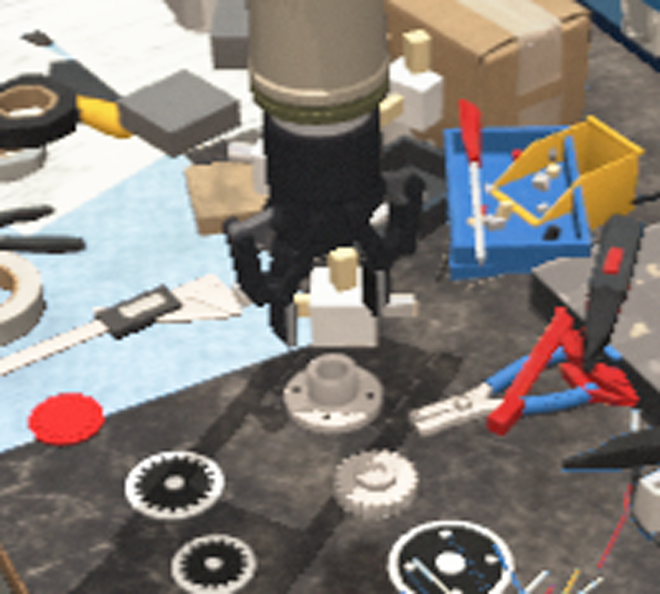

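Side crop: the gripper stands over the flange. The left fingertip is at crop (290,345), about (290,155) in the full picture. The white box shows through the gap, behind the gripper. I'll work out the tip height from it.

```bash
python3 - <<'E'
from h import *
d=eyes.snapshot("side")
for x in(536,529):
  for y in (427,449):
    for z in(60,64,70,76):
      p=d["mtx"]@(d["R"]@[x,y,z]+d["t"]);print(x,y,z,(((p/p[2])[:2]-[202,51])*3.3).round())
E
```

```text
536 427 60 [300. 359.]
536 427 64 [299. 354.]
536 427 70 [299. 347.]
536 427 76 [298. 340.]
536 449 60 [285. 342.]
536 449 64 [285. 337.]
536 449 70 [284. 330.]
536 449 76 [284. 323.]
529 427 60 [290. 362.]
529 427 64 [290. 358.]
529 427 70 [290. 351.]
529 427 76 [289. 344.]
529 449 60 [276. 345.]
529 449 64 [276. 340.]
529 449 70 [275. 333.]
529 449 76 [275. 326.]
```

```bash
python3 -m handwheel '{"series":[[[0,0,3,0,0,0,0.7],[0,0,5.1,0,0,0,0.7],[0,0,5.1,0,0,0,0.7],[0,0,5.1,0,0,0,0.3],[0,0,5.1,0,0,0,0.2],[0,0,5.1,0,0,0,0.2],[0,0,5.1,0,0,0,0.2],[0,0,5.1,0,0,0,0.2],[0,0,5.1,0,0,0,0.2]]]}' 70
```

```text
time: 2.85
tool_pos: [566.0, 437.7, 12.2]
tcp_rot: [179.9, -0.1, 90.0]
ft_force: [-1.5, 0.1, 6.0]
finger_gap: 33.3
grip_force: 76.4
```

```bash
python3 -m handwheel '{"series":[[[0,0,-3,0,0,0,0.2],[0,0,-6,0,0,0,0.2],[-5,-0.3,-6,0,0,0,0.2],[-11,-0.7,-6,0,0,0,0.2],[-16,-1.1,-6,0,0,0,0.2],[-18.1,-1.1,-6,0,0,0,0.2],[-18.1,-1.1,-5,0,0,0,0.2],[-18.1,-1.1,-5,0,0,0,0.2]]]}'
python3 - <<'E'
from h import *
import cv2
C=cams()
a=cv2.resize(C["side"]["img"][140:290,250:450,::-1],(400,300),interpolation=cv2.INTER_CUBIC)
b=cv2.resize(C["top"]["img"][140:290,235:435,::-1],(400,300),interpolation=cv2.INTER_CUBIC)
cv2.imwrite("pics/s2.png",np.hstack([a,b]))
E
```

```text
time: 3.85
tool_pos: [553.4, 256.5, 59.1]
tcp_rot: [-179.9, 0.0, 90.0]
ft_force: [-0.5, -0.2, -2.7]
finger_gap: 32.9
grip_force: 76.2
```

View pics/s2.png

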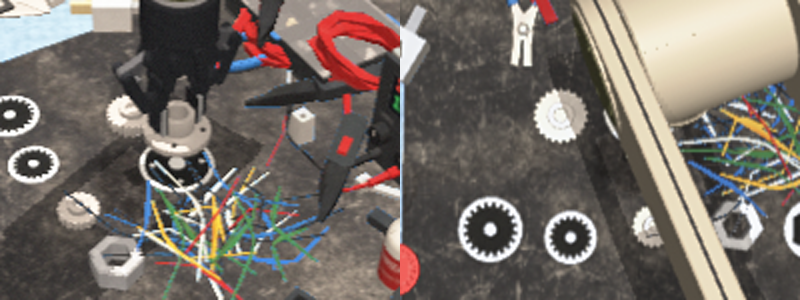

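The flange is held level above its pad at side crop (178,150).

```bash
python3 -m handwheel '{"series":[[[0,0.1,2,0,0,0,0.2],[0,0.1,3.5,0,0,0,0.2],[0,0.1,4.2,0,0,0,0.2],[0,0.1,4.4,0,0,0,0.2],[0,0.1,4.4,0,0,0,0.2],[0,0.1,4.4,0,0,0,0.2]]]}'
```

```text
time: 4.7
tool_pos: [555.6, 256.0, 16.9]
tcp_rot: [179.9, -0.0, 90.0]
ft_force: [0.0, -1.0, -2.5]
finger_gap: 33.0
grip_force: 76.2
```

```bash
python3 -m handwheel '{"series":[[[0,0,0.15,0,0,0,0.2],[0,0,0.15,0,0,0,0.5],[0,0,0.15,0,0,0,0.7],[0,0,0.15,0,0,0,0.7],[0,0,-2,0,0,0,0.7],[0,0,-6,0,0,0,0.85],[4,-0.4,-6,0,0,0,0.85],[8.5,-0.8,-6,0,0,0,0.85],[8.5,-0.8,-4,0,0,0,0.85],[8.5,-0.8,-3,0,0,0,0.85],[8.5,-0.8,-3,0,0,0,0.85]]]}'
python3 - <<'E'
from h import *
import cv2
C=cams()
a=cv2.resize(C["side"]["img"][120:270,230:430,::-1],(400,300),interpolation=cv2.INTER_CUBIC)
b=cv2.resize(C["top"]["img"][140:290,235:435,::-1],(400,300),interpolation=cv2.INTER_CUBIC)
cv2.imwrite("pics/s3.png",np.hstack([a,b]))
E
```

```text
time: 6.08
tool_pos: [546.2, 339.3, 44.8]
tcp_rot: [-179.8, 0.1, 89.9]
ft_force: [-0.3, 1.3, -0.1]
finger_gap: 72.3
grip_force: 0.0
```

View pics/s3.png

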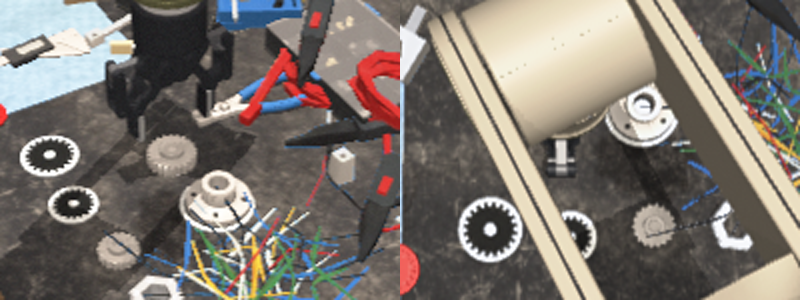

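The flange sits on its pad, at side crop (218,197). The gripper is over the large gear, and the side cutters' jaws are clear of the far finger.

```bash
python3 -m handwheel '{"series":[[[0,0.1,2,0,0,0,0.85],[0,0.1,4,0,0,0,0.85],[0,0.1,4.6,0,0,0,0.85],[0,0.1,4.8,0,0,0,0.85],[0,0.1,4.8,0,0,0,0.85],[0,0.1,4.8,0,0,0,0.5],[0,0.1,4.8,0,0,0,0.5],[0,0.1,4.8,0,0,0,0.5],[0,0.1,4.8,0,0,0,0.5],[0,0.1,4.8,0,0,0,0.5]]]}' 60
```

```text
time: 7.42
tool_pos: [549.1, 341.5, -0.3]
tcp_rot: [179.9, -0.1, 90.0]
ft_force: [0.2, 0.1, 5.7]
finger_gap: 53.5
grip_force: 63.6
```

```bash
python3 -m handwheel '{"series":[[[0,0,-3,0,0,0,0.5],[0,0,-4,0,0,0,0.5],[2.5,-4,-4,0,0,0,0.5],[5,-8,-4,0,0,0,0.5],[7.3,-11.7,-4,0,0,0,0.5],[7.3,-11.7,-3,0,0,0,0.5],[7.3,-11.7,-2,0,0,0,0.5],[7.3,-11.7,-2,0,0,0,0.5],[7.3,-11.7,-2,0,0,0,0.5]]]}'
```

```text
time: 8.55
tool_pos: [431.9, 413.3, 18.1]
tcp_rot: [-180.0, 0.0, 89.9]
ft_force: [0.1, -0.1, -1.8]
finger_gap: 53.4
grip_force: 63.5
```

```bash
python3 - <<'E'
from h import *
import cv2
C=cams()
a=cv2.resize(C["side"]["img"][130:280,200:400,::-1],(400,300),interpolation=cv2.INTER_CUBIC)
b=cv2.resize(C["top"]["img"][170:320,235:435,::-1],(400,300),interpolation=cv2.INTER_CUBIC)
cv2.imwrite("pics/s4.png",np.hstack([a,b])); print(status.sense()["tool_pos"])
E
```

```text
[431.97034146 413.65212235  18.59368084]
```

View pics/s4.png

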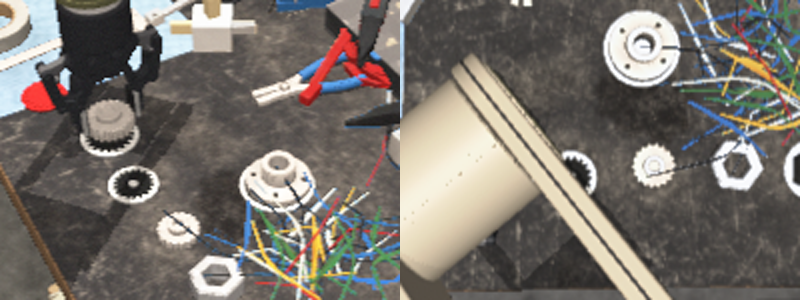

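The large gear hangs level just over its pad, at side crop (109,130). The flange is well centred on its pad in the top crop (642,47).

```bash
python3 -m handwheel '{"series":[[[0,0,1,0,0,0,0.5],[0,0,1.5,0,0,0,0.5],[0,0,1.6,0,0,0,0.5],[0,0,1.6,0,0,0,0.5],[0,0,1.6,0,0,0,0.65],[0,0,1.6,0,0,0,0.8],[0,0,1.6,0,0,0,0.8],[0,0,1.2,0,0,0,0.85],[0,0,-2,0,0,0,0.85],[0,0,-4,0,0,0,0.7],[0,0,-4,0,0,0,0.7]]]}'
```

```text
time: 10.02
tool_pos: [432.7, 415.2, 60.9]
tcp_rot: [179.8, -0.2, 90.0]
ft_force: [-1.1, 0.6, 0.1]
finger_gap: 59.6
grip_force: 0.0
```

```bash
python3 -m handwheel '{"series":[[[-6,0.1,0,0,0,0,0.7],[-12,0.2,0,0,0,0,0.7],[-16.6,0.2,0,0,0,0,0.7],[-16.6,0.2,1,0,0,0,0.7],[-16.6,0.2,2,0,0,0,0.7],[-16.6,0.2,2,0,0,0,0.7]]]}'
python3 - <<'E'
from h import *
import cv2
C=cams()
a=cv2.resize(C["side"]["img"][130:280,200:400,::-1],(400,300),interpolation=cv2.INTER_CUBIC)
b=cv2.resize(C["top"]["img"][170:320,235:435,::-1],(400,300),interpolation=cv2.INTER_CUBIC)
cv2.imwrite("pics/s5.png",np.hstack([a,b])); print(status.sense()["tool_pos"])
E
```

```text
time: 10.78
tool_pos: [431.9, 248.3, 36.7]
tcp_rot: [-179.9, 0.1, 90.1]
ft_force: [-0.2, -0.3, 0.7]
finger_gap: 59.6
grip_force: 0.0
[432.7394104  248.72027697  37.86099577]
```

View pics/s5.png

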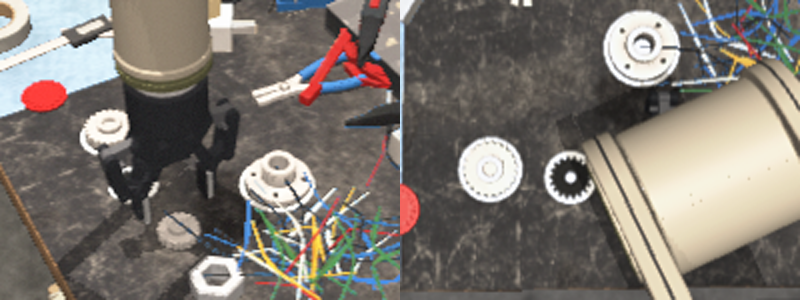

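The large gear is well centred on its pad in the top crop (490,169). The gripper is over the small gear.

```bash
python3 -m handwheel '{"series":[[[-0.1,0.1,2,0,0,0,0.7],[-0.1,0.1,3.7,0,0,0,0.7],[-0.1,0.1,4.1,0,0,0,0.7],[-0.1,0.1,4.2,0,0,0,0.7],[-0.1,0.1,4.2,0,0,0,0.7],[-0.1,0.1,4.2,0,0,0,0.4],[-0.1,0.1,4.2,0,0,0,0.35],[-0.1,0.1,4.2,0,0,0,0.35],[-0.1,0.1,4.2,0,0,0,0.35],[-0.1,0.1,4.2,0,0,0,0.35]]]}' 45
```

```text
time: 12.12
tool_pos: [435.9, 247.7, -1.6]
tcp_rot: [179.8, -0.1, 90.0]
ft_force: [-0.9, -0.3, 9.5]
finger_gap: 42.2
grip_force: 50.6
```

```bash
python3 -m handwheel '{"series":[[[0,0,-2,0,0,0,0.35],[0,0,-3,0,0,0,0.35],[4,-0.6,-3,0,0,0,0.35],[8.4,-1.25,-3,0,0,0,0.35],[8.4,-1.25,-2,0,0,0,0.35],[8.4,-1.25,-2,0,0,0,0.35],[8.4,-1.25,-2,0,0,0,0.35]]]}'
python3 - <<'E'
from h import *
import cv2
C=cams()
a=cv2.resize(C["side"]["img"][130:280,200:400,::-1],(400,300),interpolation=cv2.INTER_CUBIC)
b=cv2.resize(C["top"]["img"][170:320,285:485,::-1],(400,300),interpolation=cv2.INTER_CUBIC)
cv2.imwrite("pics/s6.png",np.hstack([a,b])); print(status.sense()["tool_pos"])
E
```

```text
time: 13.0
tool_pos: [421.5, 329.9, 16.0]
tcp_rot: [-180.0, 0.0, 90.0]
ft_force: [-0.1, 1.0, -1.4]
finger_gap: 42.2
grip_force: 46.0
[421.93170034 330.16019829  16.45058474]
```

View pics/s6.png

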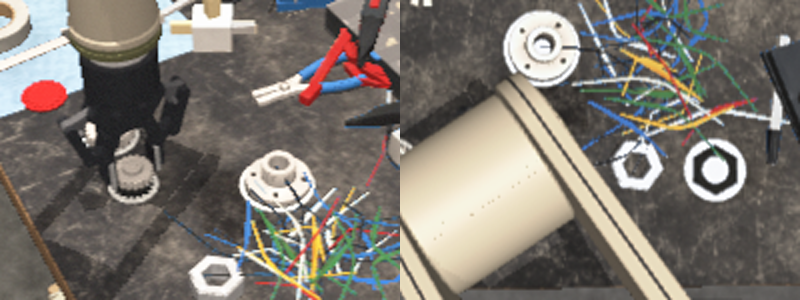

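The small gear hangs level over its pad, at side crop (133,180). Place and lift, then check the nut's turn.

```bash
python3 -m handwheel '{"series":[[[0.1,0,1,0,0,0,0.35],[0.1,0,1.5,0,0,0,0.35],[0.1,0,1.6,0,0,0,0.35],[0.1,0,1.6,0,0,0,0.35],[0.1,0,1.6,0,0,0,0.5],[0.1,0,1.6,0,0,0,0.65],[0.1,0,1.6,0,0,0,0.65],[0.1,0,1.2,0,0,0,0.7],[0.1,0,-2,0,0,0,0.75],[0.1,0,-5,0,0,0,0.75],[0.1,0,-5,0,0,0,0.75]]]}'
python3 - <<'E'
from h import *
import cv2
C=cams();d=C["top"]
a=cv2.resize(d["img"][225:285,375:465,::-1],(780,520),interpolation=cv2.INTER_CUBIC)
cv2.imwrite("pics/s7.png",a); print(status.sense()["tool_pos"])
E
```

```text
time: 14.48
tool_pos: [423.7, 333.3, 69.5]
tcp_rot: [179.7, -0.2, 90.0]
ft_force: [-0.3, -0.5, 0.2]
finger_gap: 64.2
grip_force: 0.0
[421.68883455 331.97643329  66.30741387]
```

View pics/s7.png

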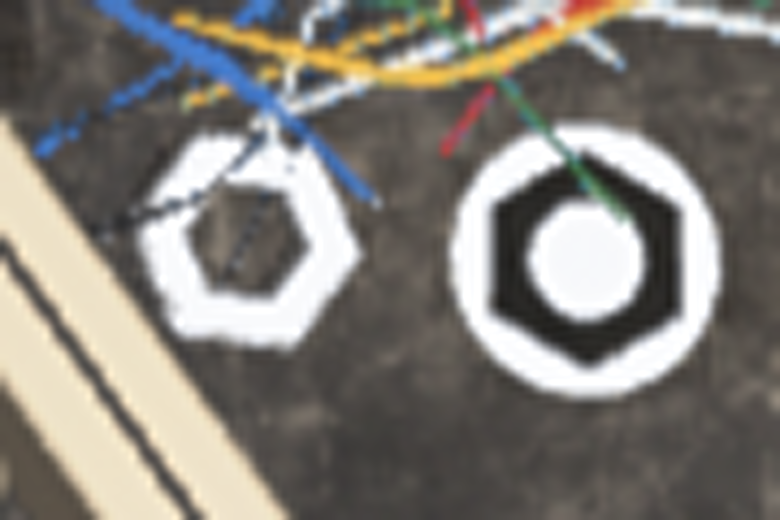

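Nut: corners at crop (140,235) and (360,255), bottom flat from (180,335) to (290,348). It is turned about 6° clockwise in this picture, so the tool needs +0.1 rad about its z.

```bash
python3 -m handwheel '{"series":[[[-6,0.4,0,0,0,0.1,0.75],[-12,0.8,0,0,0,0.1,0.75],[-16.8,1,0,0,0,0.1,0.75],[-16.8,1,1,0,0,0.1,0.75],[-16.8,1,1.5,0,0,0.1,0.75],[-16.8,1,1.5,0,0,0.1,0.75],[-16.8,1,1.5,0,0,0.1,0.75]]]}'
python3 - <<'E'
from h import *
import cv2
C=cams()
a=cv2.resize(C["side"]["img"][180:330,240:440,::-1],(400,300),interpolation=cv2.INTER_CUBIC)
b=cv2.resize(C["top"]["img"][160:310,235:435,::-1],(400,300),interpolation=cv2.INTER_CUBIC)
cv2.imwrite("pics/s8.png",np.hstack([a,b])); print(status.sense()["tool_pos"],status.sense()["tcp_rot"])
E
```

```text
time: 15.45
tool_pos: [431.4, 164.8, 51.1]
tcp_rot: [-180.0, 0.0, 84.4]
ft_force: [-0.2, -0.5, -0.5]
finger_gap: 64.3
grip_force: 0.0
[431.67546718 164.67304746  51.45337241] [ 1.79988886e+02 -9.23765159e-03  8.43470557e+01]
```

View pics/s8.png

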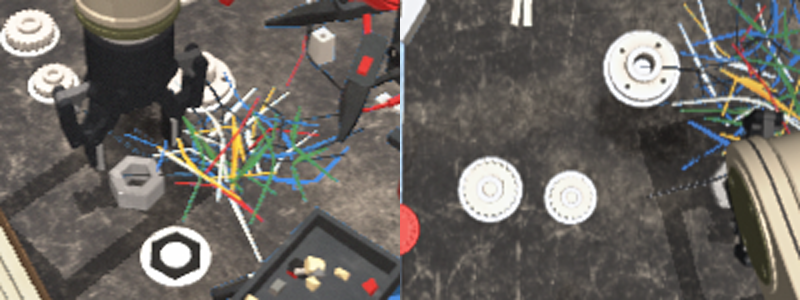

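The small gear, large gear and flange all look centred in the top crop. The gripper is over the nut, so I'll descend and grip.

```bash
python3 -m handwheel '{"series":[[[0,0.1,2,0,0,0,0.75],[0,0.1,4,0,0,0,0.75],[0,0.1,4.8,0,0,0,0.75],[0,0.1,4.9,0,0,0,0.75],[0,0.1,4.9,0,0,0,0.75],[0,0.1,4.9,0,0,0,0.4],[0,0.1,4.9,0,0,0,0.35],[0,0.1,4.9,0,0,0,0.35],[0,0.1,4.9,0,0,0,0.35],[0,0.1,4.9,0,0,0,0.35]]]}' 70
```

```text
time: 16.8
tool_pos: [433.7, 164.1, 3.6]
tcp_rot: [179.9, -0.0, 84.3]
ft_force: [-0.2, -0.6, 7.0]
finger_gap: 44.7
grip_force: 72.4
```

```bash
python3 -m handwheel '{"series":[[[0,0,-2,0,0,0,0.35],[0,0,-3,0,0,0,0.35],[-4,0.1,-3,0,0,0,0.35],[-8.5,0.2,-3,0,0,0,0.35],[-8.5,0.2,-2,0,0,0,0.35],[-8.5,0.2,-2,0,0,0,0.35],[-8.5,0.2,-2,0,0,0,0.35]]]}'
python3 - <<'E'
from h import *
import cv2
C=cams()
a=cv2.resize(C["side"]["img"][200:350,240:440,::-1],(400,300),interpolation=cv2.INTER_CUBIC)
b=cv2.resize(C["top"]["img"][160:310,235:435,::-1],(400,300),interpolation=cv2.INTER_CUBIC)
cv2.imwrite("pics/s9.png",np.hstack([a,b])); print(status.sense()["tool_pos"])
E
```

```text
time: 17.68
tool_pos: [426.0, 79.7, 22.2]
tcp_rot: [-180.0, -0.0, 84.3]
ft_force: [-0.2, 0.2, -2.9]
finger_gap: 44.7
grip_force: 71.9
[426.29398844  79.79000372  22.4943842 ]
```

View pics/s9.png

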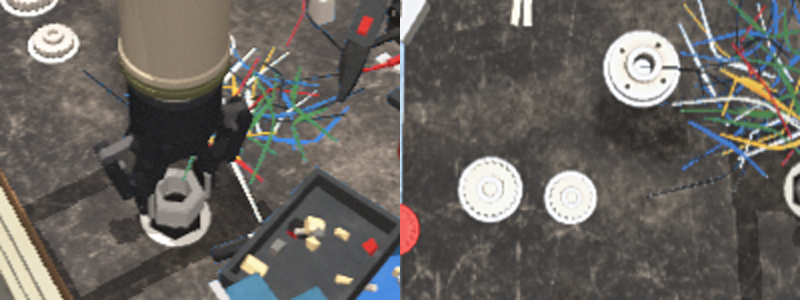

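The nut is held level over its pad, at side crop (176,220). Place, release and move clear.

```bash
python3 -m handwheel '{"series":[[[0,0,1,0,0,0,0.35],[0,0,1.5,0,0,0,0.35],[0,0,1.65,0,0,0,0.35],[0,0,1.65,0,0,0,0.35],[0,0,1.65,0,0,0,0.5],[0,0,1.65,0,0,0,0.65],[0,0,1.65,0,0,0,0.7],[0,0,1.2,0,0,0,0.7],[0,0,-2,0,0,0,0.75],[0,0,-7,0,0,0,0.75],[0,0,-13,0,0,0,0.75],[0,0,-18,0,0,0,0.75]]]}'
python3 -m handwheel '{"series":[[[8,0,-6,0,0,0,0.75],[14,0,-6,0,0,0,0.75],[20,0,-6,0,0,0,0.75],[26,0,-6,0,0,0,0.75],[32,0,-6,0,0,0,0.75],[38,0,-6,0,0,0,0.75],[45,0,-6,0,0,0,0.75],[45,0,-6,0,0,0,0.75],[45,0,-6,0,0,0,0.75]]]}'
python3 - <<'E'
from h import *
import cv2
C=cams()
a=cv2.resize(C["side"]["img"][150:330,220:380,::-1],(480,540),interpolation=cv2.INTER_CUBIC)
b=cv2.resize(C["top"]["img"][160:340,370:475,::-1],(315,540),interpolation=cv2.INTER_CUBIC)
cv2.imwrite("pics/s10.png",np.hstack([a,b])); print(status.sense()["tool_pos"])
E
```

```text
time: 19.27
tool_pos: [426.3, 79.0, 205.0]
tcp_rot: [179.9, -0.0, 84.3]
ft_force: [-0.0, -0.8, -0.7]
finger_gap: 63.9
grip_force: 0.0
time: 20.4
tool_pos: [470.2, 528.6, 261.0]
tcp_rot: [-179.9, 0.1, 84.4]
ft_force: [0.4, -0.3, -0.5]
finger_gap: 64.0
grip_force: 0.0
[470.92974442 526.51027082 261.85896536]
```

View pics/s10.png

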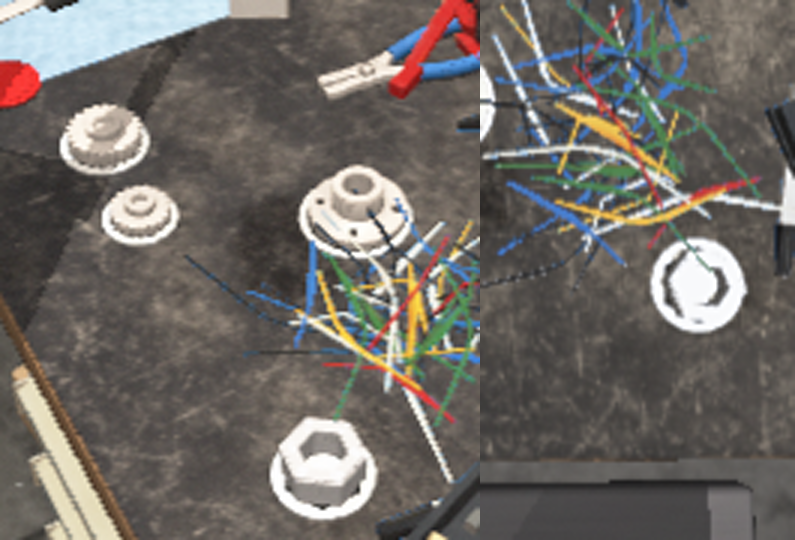

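All four parts lie flat and centred on their own pads. The nut is at side crop (323,465) and top crop (698,285). The arm is clear, so I'm handing in.

```bash
python3 -c "
from bench import r
print(r.hand_in())"
```

```text
the job is handed in; nothing more can be done
None
```

I put the large gear, small gear, flange and nut on their own pads and handed the job in at about 20 s; the last pictures show all four flat and centred, but the hand-in returned no verdict.

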